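# Find the dragging bearing on the sheeter side plate and swap it

### The job

One of the three bearings on the dough sheeter's side plate drags. First, with all three still on their studs, turn each one's steel inner ring by hand, a quarter turn or so, and leave it turned, to feel which drags; then lift the dragging unit off into the red scrap tray and seat the new unit flat and fully home on the emptied pair of studs. Never force a unit down onto the plate (a push of 45 N is too much), leave the two good ones on their studs, and do not disturb the glass, the nut dish or the spanner.

Things in the scene. Friction and masses are not known exactly. Their poses are not given: they have to be found in the camera images.
- side_plate: Grey side plate of a dough sheeter, fixed flat on the table, 150 (x) by 360 (y) by 14 mm; origin: centre of its underside. On it three pairs of steel studs, pairs 115 mm apart along y, the two studs 74 mm apart along x, each 8 mm in diameter, 21 mm high with a tapered tip, no nuts on. A like-looking bearing unit sits on each pair.
- seat_left (a point): Middle between the pair of studs at +y of the side plate, on the plate's top face; axes as the plate's. On it, at the start, sits a bearing unit, same sizes as the new one, upright, its long axis along the plate's x, within 1.5 mm. A unit's inner ring turns either way without end; the dragging one needs about 0.35 N m (a light pinch slips on it), a good one 0.02 to 0.03 N m.
- seat_middle (a point): Middle between the pair of studs in the middle of the side plate, on the plate's top face; axes as the plate's. On it, at the start, sits a bearing unit, same sizes as the new one, upright, its long axis along the plate's x, within 1.5 mm.
- seat_right (a point): Middle between the pair of studs at -y of the side plate, on the plate's top face; axes as the plate's. On it, at the start, sits a bearing unit, same sizes as the new one, upright, its long axis along the plate's x, within 1.5 mm.
- new_unit_housing (a point): New bearing unit, flat on the table beside the plate, 0.24 kg. White block 44 (x) by 50 (y) by 24 mm high; a rounded ear at each end in x, 10.5 mm thick (107 mm over both), with an 11 mm hole 37 mm from the middle. Steel inner ring on top: 30 mm across, 25 to 45 mm above the underside, free to turn. Point: middle of the block, 12 mm above the underside; x through both holes, z up
- tray_floor (a point): Centre of the inner floor (4 mm above the table) of the open red scrap tray, which stands fixed on the other side of the side plate from the new unit: 170 mm (x) by 140 mm (y) outside, walls 4 mm thick and 40 mm high; axes along its sides.
- nut_dish: Steel dish with the six nuts, 80 mm across, 16 mm high, in front of the side plate, to be left alone; origin at the centre of its underside.
- spanner_c (a point): Steel spanner 150 mm long, lying in front of the side plate, to be left alone; point at its middle.
- tumbler_c (a point): Drinking glass, 81 mm across, 91 mm high, in front of the side plate, to be left alone; point at its centre, half-way up.
Things that resemble listed ones, but are neither listed nor needed, are in the scene too. Leave any blue look-alike of the part that bears new_unit_housing alone.

How it is judged:
By the outcome, as a careful person would: the job done as asked, in the order asked, and still so for the second after the job is handed in, with the robot touching nothing.
It also fails if it takes over 72 s, if anything falls off the work surface, if the arm or the gripper's body presses on something with over 40 N, if the wrist force passes 120 N, or if a joint passes its speed limit or range.

### The arm

A 7-joint arm with a two-finger parallel gripper is mounted at the origin on a cart in front of the work surface, level with it; the furniture and walls round the work are solid. World frame = base frame: x ahead of the robot, y to its left, z up, the work surface at z = 0. Lengths are in m, angles in rad, forces in N, time in s.
With the tool pointing down it reaches from about 0.4 to 0.875 m from the base axis. Payload 19.3 kg.
Tool frame: the origin (TCP) lies on the mounting face of the last link; the fingertips stand 173 mm ahead of it and the grasp point (between the pads) lies 155 mm ahead of it (bot.grip_point_offset is the distance from the TCP to the grasp point, in m); z points along the fingers, y is the line along which they close (so a half turn about z gives the same grasp; the last joint's range is limited). The gripper opens to 85 mm and grips with 20 to 120 N. Pads are 22 mm wide; open, the fingers measure 114 mm over their backs; the gripper's body (76 mm by 85 mm) begins 54 mm behind the grasp point. The pads swing forward as they close: fully open they stand 13 mm farther back than shut.
Start: joints at [1.077, 0.521, -0.036, 1.599, 0.021, 1.021, -0.113], TCP at [0.257, -0.57, 0.405] pointing down, gripper open.
Joint ranges: [-2.91, 2.91], [-0.3, 2.13], [-1.5, 1.42], [0.17, 2.43], [-1.26, 4.41], [0.16, 1.93], [-2.52, 2.52]. Speed limits (rad/s): [1.89, 1.89, 2.39, 2.39, 3.01, 3.01, 3.01].

### API

Orientations are given as [roll, pitch, yaw] about the fixed x, y, z axes, in that order (R = Rz(yaw) Ry(pitch) Rx(roll)).
In Python, from workcell import bot gives the robot as it stands.
- The arm moves only by the tool arm_command, never from a script. Its argument "deltas" is a list of rows, each a list of 3 entries, a list of its own where there are three numbers: the shift along the tool's x, y, z in cm, then the turn, a rotation vector about the tool's x, y, z in rad, then the finger opening in cm, from 0 to 8.54. In form: [[[tx, ty, tz], [rx, ry, rz], claw], ...]. A call has 1 to 20 rows; each row shifts and turns the commanded pose from where the row before left it, along the tool's axes as they then stand; what a row does not reach is not made up. A row lasts 1/10 s, in which the tool goes at most 50 mm and 8.59 degrees, less where a joint would pass 70% of its speed; a pose out of reach is approached as far as the arm can. A call with a gripper value outside its range is refused whole. The fingers move at their own pace and stop on an object; "newtons" is the grip in N (left out, the last holds). Time passes only in rows, so rows that do not move let the fingers close. It gives the time, the measured TCP pose, the force, the opening and the grip force at its end, in the units of the state.
- bot.observe(): the state, without advancing time (a new reading comes with each control period).
- bot.grab_frame(name): name is "scene" or "top"; returns a dict with "frame" (480x640x3 uint8, red, green, blue), "K" (3x3 intrinsics, pixels), "rvec" (rotation vector, rad) and "tvec" (3), from world to camera coordinates, as OpenCV has them. Camera axes: x right, y down, z forward; pixel columns grow to the right and rows downward; lengths in m; the calibration is good to about 2 mm. A picture is of the moment at which its call begins. There is no depth.
- bot.job_done(): hands the job in; it is judged then, once.
Trained networks look in a picture, given as the dict that the camera call returned (one of the last four; its "shot" number tells which), for a name from the list of things; names that differ only in an ending like _2 or _b are one class to them, and where a whole thing is asked for, a point or a joint stands for the part that bears it (a point fixed in the world has none). Each returns a list of dicts, best first, with "p" (0 to 1); they miss things now and then, are a little off and sometimes report something else, mostly with a low value. They report only what shows in the picture. A call takes as long as a camera call. They do not tell look-alikes from the thing itself.
- bot.find_in(name, picture): "rect" ([left, top, width, height] in pixels, round what is visible of it).
- bot.mark_of(name, picture): "at" ([column, row] in pixels: a listed point, or the origin of a listed thing).
The state is a dict: "clock": time; "qpos": joint angles; "qd": joint speeds; "joint_efforts": joint torques, N m; "position": TCP position; "tool_rot": TCP orientation; "force": force on the tool from outside, world axes, zero at the start; "moment": the same for the moment, N m; "grip_width": finger opening in m; "finger_force": force on a finger pad.
Only numpy, scipy, OpenCV 4.12 (cv2) and the standard library are available. Lean on these libraries where they do the work, as an engineer would, in place of code of your own. Each camera call takes 0.05 s, during which the arm holds its last target. There are 200 camera calls.

## Working session

There is one attempt and no reset: what is moved stays moved. The work goes in short steps, Python scripts to look and compute and a tool call to move; the robot and the scene stay as the last step left them, time stands still between calls to the robot, and variables do not carry over. Pictures are saved under pics/ and viewed, at most 10 in all, crops included, and the job is handed in when it is done.

Besides the shell and the picture viewer there is one more tool, called by a JSON object that holds its "api" and its "payload", one argument or row to a line. arm_command: Moves the arm, as the interface text tells. Its arguments: {"type":"object","properties":{"deltas":{"type":"array","items":{"type":"array"}},"newtons":{"type":"number"}},"required":["deltas"]}

```bash
mkdir -p pics
cat > h.py <<'E'
import numpy as np, cv2
from workcell import bot
def ray(P,px):
    R=cv2.Rodrigues(np.array(P["rvec"],float))[0]; t=np.array(P["tvec"],float).ravel()
    d=R.T@np.linalg.inv(P["K"])@np.array([px[0],px[1],1.]); return -R.T@t,d
def at_z(P,px,z):
    c,d=ray(P,px); return c+d*(z-c[2])/d[2]
def proj(P,X):
    return cv2.projectPoints(np.array(X,float).reshape(-1,1,3),np.array(P["rvec"],float),np.array(P["tvec"],float),np.array(P["K"],float),None)[0].reshape(-1,2)
def save(P,n): cv2.imwrite("pics/"+n,cv2.cvtColor(P["frame"],cv2.COLOR_RGB2BGR))
E
python3 - <<'E'
from h import *
np.set_printoptions(precision=4,suppress=True)
s=bot.observe(); print({k:s[k] for k in("clock","position","tool_rot","force","grip_width")})
Z=dict(side_plate=0,seat_left=.014,seat_middle=.014,seat_right=.014,new_unit_housing=.012,tray_floor=.004,nut_dish=0,spanner_c=.003,tumbler_c=.045)
for c in("top","scene"):
    P=bot.grab_frame(c); save(P,c+"0.png"); print(c,ray(P,(320,240)))
    for n,z in Z.items():
        for d in bot.mark_of(n,P)[:4]: print(n,round(d["p"],2),np.round(d["at"],1),at_z(P,d["at"],z)[:2])
E
```

```text
{'clock': 0.0, 'position': array([ 0.257 , -0.5696,  0.4041]), 'tool_rot': array([-3.1405,  0.0001,  0.4238]), 'force': array([ 0.0328, -0.2814, -0.2036]), 'grip_width': 0.08549216716519789}
top (array([ 0.4301, -0.01  ,  1.0813]), array([ 0.0925,  0.0148, -0.9957]))
side_plate 0.87 [315.9 204.4] [0.6082 0.0155]
seat_left 0.82 [262.6 198.5] [0.6181 0.1299]
seat_middle 0.95 [314.7 205.4] [0.6037 0.0178]
seat_right 0.82 [373.6 213.9] [ 0.586  -0.1083]
seat_right 0.52 [494.2 261.6] [ 0.4856 -0.3625]
new_unit_housing 0.76 [498.6 264.5] [ 0.4796 -0.3723]
new_unit_housing 0.68 [424.6 297.2] [ 0.4096 -0.2156]
tray_floor 0.94 [165. 247.] [0.5131 0.3404]
nut_dish 0.83 [297.7 295.3] [0.4114 0.053 ]
spanner_c 0.69 [374. 282.] [ 0.4409 -0.1099]
tumbler_c 0.93 [233.  295.1] [0.4116 0.1834]
scene (array([-0.0951,  0.7331,  0.8714]), array([ 0.5107, -0.5903, -0.6253]))
side_plate 0.79 [298.2 261.9] [0.5992 0.0241]
side_plate 0.53 [347.8 296. ] [0.4117 0.039 ]
seat_left 0.57 [266.3 275.8] [0.6146 0.1316]
seat_middle 0.63 [299.5 255.4] [0.6039 0.013 ]
seat_right 0.81 [329.2 238.5] [ 0.5893 -0.099 ]
new_unit_housing 0.65 [408.5 213.5] [ 0.4826 -0.3581]
new_unit_housing 0.56 [406.7 244.7] [ 0.4029 -0.2235]
tray_floor 0.79 [235.7 344.4] [0.5101 0.3331]
nut_dish 0.86 [343.  298.3] [0.4159 0.0534]
spanner_c 0.73 [375.1 259.8] [ 0.4391 -0.1195]
spanner_c 0.51 [329.4 240.2] [ 0.5925 -0.1039]
tumbler_c 0.85 [308.3 318.5] [0.4103 0.1919]
```

View pics/top0.png

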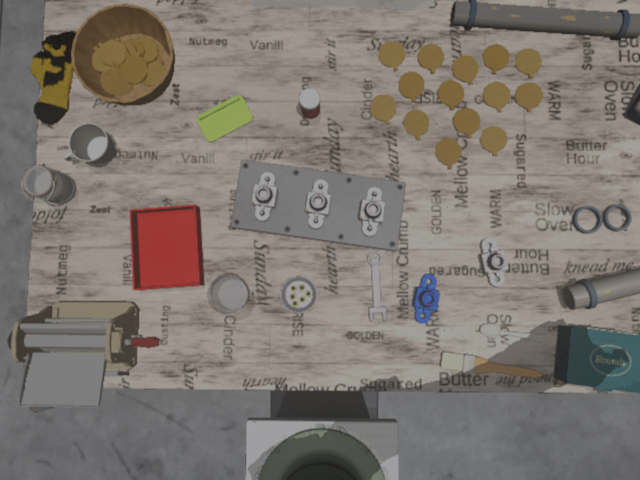

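View pics/scene0.png

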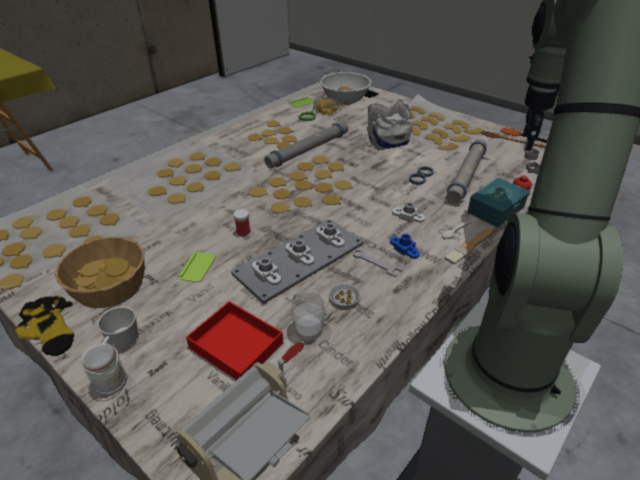

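The top picture shows the plate with three units at about (265,195), (318,203) and (373,211). The white new unit is at (494,261), with the blue look-alike at (426,299), the red tray at (167,247), the glass at (229,292), the dish at (298,294) and the spanner at (376,287). The scene view agrees. Next I'll refine the poses from masks.

Run:
```python
from h import *
np.set_printoptions(precision=4,suppress=True)
P=bot.grab_frame("top"); S=bot.grab_frame("scene")
f=P["frame"].astype(int)
# plate: grey neutral, mid
def hull_rect(P,box,z,test):
    x0,y0,x1,y1=box; f=P["frame"].astype(int)[y0:y1,x0:x1]
    m=test(f).astype(np.uint8); m=cv2.morphologyEx(m,cv2.MORPH_OPEN,np.ones((3,3)))
    n,l,st,_=cv2.connectedComponentsWithStats(m); k=1+np.argmax(st[1:,4])
    c=max(cv2.findContours((l==k).astype(np.uint8),cv2.RETR_EXTERNAL,cv2.CHAIN_APPROX_NONE)[0],key=len).reshape(-1,2)+[x0,y0]
    W=np.array([at_z(P,p,z)[:2] for p in c])
    return cv2.minAreaRect((W*1000).astype(np.float32)),st[k,4]
print(f[225,290],f[180,340],f[240,300], f[200,420],f[262,494],f[262,484])
grey=lambda f:(np.ptp(f,axis=2)<12)&(f.mean(2)>85)&(f.mean(2)<140)
print("plate",hull_rect(P,(225,150,415,255),.014,grey))
red=lambda f:(f[...,0]>f[...,1]+60)&(f[...,0]>f[...,2]+60)
print("tray(top rim)",hull_rect(P,(120,195,212,300),.04,red))
o=np.vstack([np.hstack([cv2.resize(P["frame"][145:265,225:415],None,fx=2.1,fy=2.5,interpolation=3),cv2.resize(P["frame"][235:295,460:530],(401,300),interpolation=3)]),
 np.hstack([cv2.resize(S["frame"][215:305,225:370],(399,300),interpolation=3),cv2.resize(S["frame"][190:235,380:440],(401,300),interpolation=3)])])
cv2.imwrite("pics/crops.png",o[...,::-1]); print(o.shape)
for n,z in dict(seat_left=.014,seat_middle=.014,seat_right=.014,new_unit_housing=.012,side_plate=0).items():
    for c in (P,S):
        print(n,[(round(d["p"],2),at_z(c,d["at"],z)[:2]) for d in bot.mark_of(n,c)[:2]])
```

```text
[122 121 121] [119 118 119] [144 137 129] [160 155 148] [151 147 149] [155 154 153]
plate (((605.936279296875, 9.839752197265625), (362.9468688964844, 153.94776916503906), 82.39617919921875), np.int32(9097))
tray(top rim) (((507.1707763671875, 322.42669677734375), (160.4387664794922, 124.36264038085938), 4.740245819091797), np.int32(4561))
(600, 800, 3)
seat_left [(0.7, array([0.6207, 0.1331]))]
seat_left [(0.57, array([0.6202, 0.1287])), (0.51, array([ 0.584 , -0.0895]))]
seat_middle [(0.73, array([0.6057, 0.0135]))]
seat_middle [(0.97, array([0.6021, 0.017 ]))]
seat_right [(0.57, array([ 0.5851, -0.1064]))]
seat_right [(0.67, array([ 0.5843, -0.0898]))]
new_unit_housing [(0.8, array([ 0.4808, -0.3644])), (0.71, array([ 0.4368, -0.1097]))]
new_unit_housing [(0.84, array([ 0.4853, -0.3793])), (0.82, array([ 0.3928, -0.2245]))]
side_plate [(0.79, array([0.5999, 0.0107]))]
side_plate [(0.95, array([0.6018, 0.0017])), (0.75, array([0.5098, 0.3321]))]
```

View pics/crops.png

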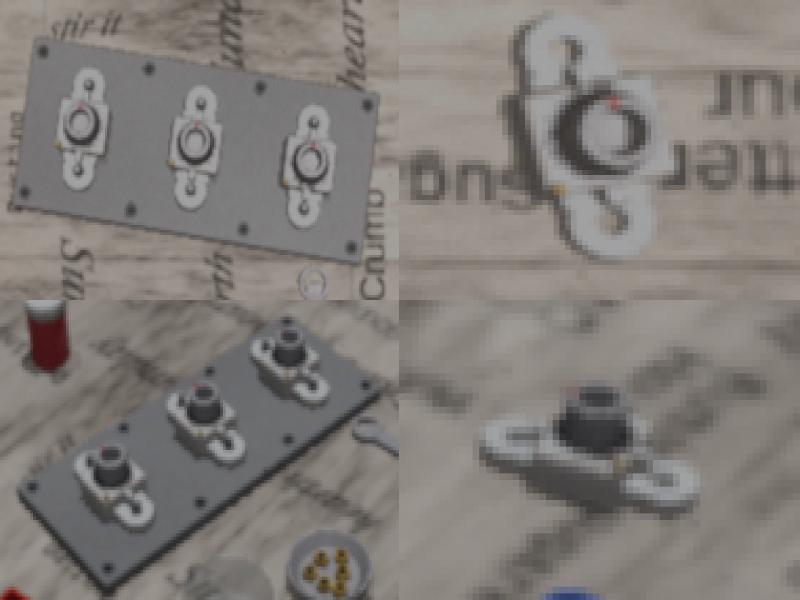

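The crops show three like units with stud tips visible, each ring carrying a red mark. The new unit has its long axis roughly along world x. I'll compute positions from the pixels I picked out.

Run:
```python
from h import *
np.set_printoptions(precision=4,suppress=True)
P=bot.grab_frame("top"); S=bot.grab_frame("scene")
tp=lambda u,v:(225+u/2.1,145+v/2.5); tn=lambda u,v:(460+(u-400)/5.73,235+v/5)
sp=lambda u,v:(225+u/2.752,215+(v-300)/3.333); sn=lambda u,v:(380+(u-400)/6.68,190+(v-300)/6.67)
def pr(n,P,pts,z): W=np.array([at_z(P,p,z)[:2] for p in pts]); print(n,*W,"mean",W.mean(0))
pr("plate top",P,[tp(*q) for q in((35,38),(380,94),(360,262),(13,203))],.014)
pr("plate scene",S,[sp(*q) for q in((20,490),(108,590),(380,383),(285,320))],.014)
for a,b in(((90,87),(79,170)),((201,106),(188,189)),((314,122),(303,208))): pr("studs",P,[tp(*a),tp(*b)],.035)
pr("new holes top",P,[tn(568,50),tn(610,215)],.0105)
pr("new ring top",P,[tn(613,128)],.045)
pr("new ears scene",S,[sn(481,437),sn(699,490)],.0105)
pr("new ring scene",S,[sn(600,395)],.045)
pr("rings top",P,[tp(84,124),tp(198,142),tp(313,160)],.059)
pr("rings scene",S,[sp(112,455),sp(204,391),sp(290,336)],.059)
pr("tray rim scene",S,[(188,340),(229,303),(284,339),(240,375)],.04)
```

```text
plate top [0.7018 0.1766] [ 0.6541 -0.1777] [ 0.5093 -0.1565] [0.5579 0.1963] mean [0.6058 0.0097]
plate scene [0.6948 0.1804] [0.5496 0.2022] [ 0.5102 -0.1578] [ 0.6458 -0.1637] mean [0.6001 0.0153]
studs [0.6545 0.1167] [0.5836 0.1266] mean [0.619  0.1216]
studs [0.6387 0.0048] [0.5681 0.0173] mean [0.6034 0.0111]
studs [ 0.6255 -0.1084] [ 0.5527 -0.0973] mean [ 0.5891 -0.1028]
new holes top [ 0.521  -0.3541] [ 0.4511 -0.3681] mean [ 0.4861 -0.3611]
new ring top [ 0.4861 -0.3584] mean [ 0.4861 -0.3584]
new ears scene [ 0.5317 -0.3402] [ 0.431  -0.3701] mean [ 0.4814 -0.3551]
new ring scene [ 0.4836 -0.3609] mean [ 0.4836 -0.3609]
rings top [0.6184 0.1192] [0.6039 0.0072] [ 0.5895 -0.1051] mean [0.6039 0.0071]
rings scene [0.6177 0.126 ] [0.6053 0.0109] [ 0.5882 -0.1023] mean [0.6037 0.0115]
tray rim scene [0.5754 0.4107] [0.5926 0.276 ] [0.4141 0.2694] [0.4174 0.3976] mean [0.4999 0.3384]
```

{"api": "arm_command", "payload": {
  "deltas": [
    [[3.1, -1.8, 0.65], [0, 0, 0], 8.5],
    [[3.1, -1.8, 0.65], [0, 0, 0], 8.5],
    [[3.1, -1.8, 0.65], [0, 0, 0], 8.5],
    [[3.1, -1.8, 0.65], [0, 0, 0], 8.5],
    [[3.1, -1.8, 0.65], [0, 0, 0], 8.5],
    [[3.1, -1.8, 0.65], [0, 0, 0], 8.5],
    [[3.1, -1.8, 0.65], [0, 0, 0], 8.5],
    [[3.1, -1.8, 0.65], [0, 0, 0], 8.5],
    [[3.1, -1.8, 0.65], [0, 0, 0], 8.5],
    [[3.1, -1.8, 0.65], [0, 0, 0], 8.5],
    [[3.1, -1.8, 0.65], [0, 0, 0], 8.5],
    [[3.1, -1.8, 0.65], [0, 0, 0], 8.5],
    [[3.1, -1.8, 0.65], [0, 0, 0], 8.5],
    [[3.1, -1.8, 0.65], [0, 0, 0], 8.5],
    [[3.1, -1.8, 0.65], [0, 0, 0], 8.5],
    [[3.1, -1.8, 0.65], [0, 0, 0], 8.5],
    [[0, 0, 0], [0, 0, -0.14], 8.5],
    [[0, 0, 0], [0, 0, -0.14], 8.5],
    [[0, 0, 0], [0, 0, 0], 8.5]
  ],
  "newtons": 25
}}

```text
clock: 3.6
position: [0.5908, -0.1032, 0.3006]
tool_rot: [-3.141, -0.0, 0.707]
force: [0.6, 0.7, 0.8]
grip_width: 0.085
finger_force: 0.0
```

```bash
cat >> h.py <<'E'
def to(x,y,z,yaw=None):
    "cm in tool axes and turn to reach a world TCP pose (tool down)"
    s=bot.observe(); p=np.array(s["position"]); w=s["tool_rot"][2]; d=(np.array([x,y,z])-p)*100
    t=[d[0]*np.cos(w)+d[1]*np.sin(w), d[0]*np.sin(w)-d[1]*np.cos(w), -d[2]]
    print("t=%.2f"%s["clock"],"pos",np.round(p,4),"rpy",np.round(s["tool_rot"],3),"q",np.round(s["qpos"],2),"F",np.round(s["force"],1),"M",np.round(s["moment"],2),"w %.4f"%s["grip_width"],"ff %.1f"%s["finger_force"])
    print("tool cm",np.round(t,2),"rz",None if yaw is None else round(-(yaw-w),3))
E
python3 -c "
from h import *
to(.589,-.104,.215,.70)"
```

```text
t=3.60 pos [ 0.5908 -0.1032  0.3006] rpy [-3.141 -0.     0.707] q [ 0.2   0.61 -0.18  1.75  0.15  0.79 -0.92] F [0.6 0.7 0.8] M [-0.05 -0.03 -0.03] w 0.0850 ff 0.0
tool cm [-0.19 -0.05  8.56] rz 0.007
```

{"api": "arm_command", "payload": {
  "deltas": [
    [[-0.2, 0, 2.9], [0, 0, 0], 6],
    [[0, 0, 2.9], [0, 0, 0], 6],
    [[0, 0, 2.0], [0, 0, 0], 6],
    [[0, 0, 0.7], [0, 0, 0], 6],
    [[0, 0, 0], [0, 0, 0], 2.5],
    [[0, 0, 0], [0, 0, 0], 2.5],
    [[0, 0, 0], [0, 0, 0], 2.5],
    [[0, 0, 0], [0, 0, 0], 2.5]
  ],
  "newtons": 25
}}

```text
clock: 4.4
position: [0.5895, -0.1047, 0.2169]
tool_rot: [3.14, -0.001, 0.703]
force: [-1.5, -0.3, 7.7]
grip_width: 0.0285
finger_force: 25.5
```

```bash
python3 -c "
from h import *
to(.589,-.104,.215,.70)"
```

```text
t=4.40 pos [ 0.5895 -0.1047  0.2169] rpy [ 3.14e+00 -1.00e-03  7.03e-01] q [ 0.18  0.73 -0.16  1.79  0.18  0.63 -0.94] F [-1.5 -0.3  7.7] M [ 0.08  0.35 -0.03] w 0.0285 ff 25.5
tool cm [ 0.01 -0.08  0.19] rz 0.003
```

{"api": "arm_command", "payload": {
  "deltas": [
    [[0, 0, -0.1], [0, 0, 0], 2],
    [[0, 0, 0], [0, 0, 0], 2],
    [[0, 0, 0], [0, 0, 0.14], 2],
    [[0, 0, 0], [0, 0, 0.14], 2],
    [[0, 0, 0], [0, 0, 0.14], 2],
    [[0, 0, 0], [0, 0, 0.14], 2],
    [[0, 0, 0], [0, 0, 0.14], 2],
    [[0, 0, 0], [0, 0, 0.14], 2]
  ],
  "newtons": 60
}}

```text
clock: 5.2
position: [0.5893, -0.1039, 0.2171]
tool_rot: [-3.141, -0.0, -0.142]
force: [-1.1, 4.6, 4.1]
grip_width: 0.0271
finger_force: 59.8
```

```bash
python3 -c "
from h import *
to(.589,-.104,.215,.70)"
```

```text
t=5.20 pos [ 0.5893 -0.1039  0.2171] rpy [-3.141 -0.    -0.142] q [ 0.03  0.73  0.06  1.8  -0.07  0.61 -1.57] F [-1.1  4.6  4.1] M [0.86 0.26 0.01] w 0.0271 ff 59.8
tool cm [-0.03  0.01  0.21] rz -0.842
```

{"api": "arm_command", "payload": {
  "deltas": [
    [[0, 0, 0], [0, 0, 0.14], 2],
    [[0, 0, 0], [0, 0, 0.14], 2],
    [[0, 0, 0], [0, 0, 0.14], 2],
    [[0, 0, 0], [0, 0, 0.14], 2],
    [[0, 0, 0], [0, 0, 0.14], 2],
    [[0, 0, 0], [0, 0, 0.14], 2]
  ]
}}

```text
clock: 5.8
position: [0.5899, -0.103, 0.2172]
tool_rot: [-3.139, 0.001, -0.981]
force: [2.9, 9.2, 2.9]
grip_width: 0.0271
finger_force: 59.8
```

```bash
python3 -c "
from h import *
to(.604,.010,.216,-.98)"
```

```text
t=5.80 pos [ 0.5899 -0.103   0.2172] rpy [-3.139e+00  1.000e-03 -9.810e-01] q [-0.12  0.76  0.28  1.81 -0.34  0.62 -2.18] F [2.9 9.2 2.9] M [ 1.96 -0.7   0.07] w 0.0271 ff 59.8
tool cm [-8.61 -7.46  0.12] rz -0.001
```

{"api": "arm_command", "payload": {
  "deltas": [
    [[0, 0, 0], [0, 0, 0], 6],
    [[0, 0, 0], [0, 0, 0], 6],
    [[0, 0, 0], [0, 0, 0], 6],
    [[0, 0, -3], [0, 0, 0], 6],
    [[-2.9, -2.5, 0], [0, 0, 0], 6],
    [[-2.9, -2.5, 0], [0, 0, 0], 6],
    [[-2.8, -2.4, 0], [0, 0, 0], 6],
    [[0, 0, 0], [0, 0, 0], 6],
    [[0, 0, 0], [0, 0, 0], 6]
  ],
  "newtons": 25
}}

```text
clock: 6.7
position: [0.6023, 0.0086, 0.2467]
tool_rot: [3.141, -0.0, -0.974]
force: [-0.9, -0.4, 0.2]
grip_width: 0.0601
finger_force: 0.0
```

```bash
python3 -c "
from h import *
to(.604,.010,.217,-.98)"
```

```text
t=6.70 pos [0.6023 0.0086 0.2467] rpy [ 3.141 -0.    -0.974] q [-0.33  0.72  0.32  1.79 -0.33  0.69 -2.37] F [-0.9 -0.4  0.2] M [-0.02  0.06 -0.01] w 0.0601 ff 0.0
tool cm [-0.02 -0.22  2.97] rz 0.006
```

{"api": "arm_command", "payload": {
  "deltas": [
    [[0, -0.2, 2], [0, 0, 0], 6],
    [[0, 0, 0.9], [0, 0, 0], 6],
    [[0, 0, 0], [0, 0, 0], 2],
    [[0, 0, 0], [0, 0, 0], 2],
    [[0, 0, 0], [0, 0, 0], 2],
    [[0, 0, 0], [0, 0, 0], 2]
  ],
  "newtons": 25
}}

```text
clock: 7.3
position: [0.6051, 0.0092, 0.219]
tool_rot: [-3.138, -0.002, -0.976]
force: [7.8, 1.2, -2.4]
grip_width: 0.0284
finger_force: 25.2
```

{"api": "arm_command", "payload": {
  "deltas": [
    [[0, 0, -0.1], [0, 0, 0], 2],
    [[0, 0, 0], [0, 0, 0], 2],
    [[0, 0, 0], [0, 0, -0.14], 2],
    [[0, 0, 0], [0, 0, -0.14], 2],
    [[0, 0, 0], [0, 0, -0.14], 2],
    [[0, 0, 0], [0, 0, -0.14], 2],
    [[0, 0, 0], [0, 0, -0.14], 2],
    [[0, 0, 0], [0, 0, -0.14], 2]
  ],
  "newtons": 60
}}

```text
clock: 8.1
position: [0.605, 0.0098, 0.2198]
tool_rot: [-3.14, -0.004, -0.13]
force: [5.7, 6.1, -5.1]
grip_width: 0.0265
finger_force: 59.5
```

```bash
python3 -c "
from h import *
to(.604,.010,.217,-.98)"
```

```text
t=8.10 pos [0.605  0.0098 0.2198] rpy [-3.14  -0.004 -0.13 ] q [-0.17  0.74  0.08  1.78 -0.09  0.62 -1.74] F [ 5.7  6.1 -5.1] M [ 1.48 -1.53 -0.03] w 0.0265 ff 59.5
tool cm [-0.1  -0.    0.28] rz 0.85
```

{"api": "arm_command", "payload": {
  "deltas": [
    [[0, 0, 0], [0, 0, -0.14], 2],
    [[0, 0, 0], [0, 0, -0.14], 2],
    [[0, 0, 0], [0, 0, -0.14], 2],
    [[0, 0, 0], [0, 0, -0.14], 2],
    [[0, 0, 0], [0, 0, -0.14], 2],
    [[0, 0, 0], [0, 0, -0.14], 2]
  ]
}}

```text
clock: 8.7
position: [0.6048, 0.01, 0.2198]
tool_rot: [3.14, -0.003, 0.71]
force: [4.0, 8.3, -3.5]
grip_width: 0.0269
finger_force: 59.6
```

```bash
python3 -c "
from h import *
to(.619,.124,.217,.70)"
```

```text
t=8.70 pos [0.6048 0.01   0.2198] rpy [ 3.14e+00 -3.00e-03  7.10e-01] q [-0.02  0.73 -0.14  1.78  0.16  0.64 -1.11] F [ 4.   8.3 -3.5] M [ 1.81 -1.06 -0.02] w 0.0269 ff 59.6
tool cm [ 8.5  -7.72  0.28] rz 0.01
```

{"api": "arm_command", "payload": {
  "deltas": [
    [[0, 0, 0], [0, 0, 0], 6],
    [[0, 0, 0], [0, 0, 0], 6],
    [[0, 0, 0], [0, 0, 0], 6],
    [[0, 0, -3], [0, 0, 0], 6],
    [[2.8, -2.6, 0], [0, 0, 0], 6],
    [[2.8, -2.6, 0], [0, 0, 0], 6],
    [[2.8, -2.6, 0], [0, 0, 0], 6],
    [[0, 0, 0], [0, 0, 0], 6],
    [[0, 0, 0], [0, 0, 0], 6]
  ],
  "newtons": 25
}}

```text
clock: 9.6
position: [0.6173, 0.1238, 0.2487]
tool_rot: [3.141, 0.0, 0.704]
force: [0.6, -0.2, 0.2]
grip_width: 0.0602
finger_force: 0.0
```

```bash
python3 -c "
from h import *
to(.6195,.123,.217,.70)"
```

```text
t=9.60 pos [0.6173 0.1238 0.2487] rpy [3.141 0.    0.704] q [-0.2   0.72 -0.14  1.7   0.14  0.74 -1.27] F [ 0.6 -0.2  0.2] M [-0.02  0.08 -0.02] w 0.0602 ff 0.0
tool cm [0.11 0.2  3.17] rz 0.004
```

{"api": "arm_command", "payload": {
  "deltas": [
    [[0.1, 0.2, 2], [0, 0, 0], 6],
    [[0, 0, 1.1], [0, 0, 0], 6],
    [[0, 0, 0], [0, 0, 0], 2],
    [[0, 0, 0], [0, 0, 0], 2],
    [[0, 0, 0], [0, 0, 0], 2],
    [[0, 0, 0], [0, 0, 0], 2]
  ],
  "newtons": 25
}}

```text
clock: 10.2
position: [0.6197, 0.1221, 0.2182]
tool_rot: [3.141, -0.0, 0.703]
force: [0.8, 0.4, -2.3]
grip_width: 0.0282
finger_force: 24.8
```

{"api": "arm_command", "payload": {
  "deltas": [
    [[0, 0, -0.1], [0, 0, 0], 2],
    [[0, 0, 0], [0, 0, 0], 2],
    [[0, 0, 0], [0, 0, 0.14], 2],
    [[0, 0, 0], [0, 0, 0.14], 2],
    [[0, 0, 0], [0, 0, 0.14], 2],
    [[0, 0, 0], [0, 0, 0.14], 2],
    [[0, 0, 0], [0, 0, 0.14], 2],
    [[0, 0, 0], [0, 0, 0.14], 2]
  ],
  "newtons": 80
}}

```text
clock: 11.0
position: [0.6191, 0.1243, 0.2189]
tool_rot: [-3.139, 0.001, -0.14]
force: [-4.6, 10.2, 1.5]
grip_width: 0.0264
finger_force: 79.7
```

```bash
python3 -c "
from h import *
to(.619,.123,.217,-.98)"
```

```text
t=11.00 pos [0.6191 0.1243 0.2189] rpy [-3.139e+00  1.000e-03 -1.400e-01] q [-0.35  0.77  0.08  1.71 -0.1   0.67 -1.92] F [-4.6 10.2  1.5] M [2.58 0.93 0.46] w 0.0264 ff 79.7
tool cm [0.01 0.13 0.19] rz 0.84
```

{"api": "arm_command", "payload": {
  "deltas": [
    [[0, 0, 0], [0, 0, 0.14], 2],
    [[0, 0, 0], [0, 0, 0.14], 2],
    [[0, 0, 0], [0, 0, 0.14], 2],
    [[0, 0, 0], [0, 0, 0.14], 2],
    [[0, 0, 0], [0, 0, 0.14], 2],
    [[0, 0, 0], [0, 0, 0.14], 2]
  ]
}}

```text
clock: 11.6
position: [0.6202, 0.1252, 0.2194]
tool_rot: [-3.137, 0.003, -0.979]
force: [3.0, 14.1, -5.1]
grip_width: 0.0264
finger_force: 79.1
```

```bash
python3 -c "
from h import *
to(.619,.123,.217,-.98)
S=bot.grab_frame('scene'); P=bot.grab_frame('top')
o=np.hstack([cv2.resize(S['frame'][205:305,225:375],(400,300),interpolation=3),cv2.resize(P['frame'][145:265,225:415],(400,300),interpolation=3)])
cv2.imwrite('pics/turned.png',o[...,::-1])"
```

```text
t=11.60 pos [0.6202 0.1252 0.2194] rpy [-3.137e+00  3.000e-03 -9.790e-01] q [-0.52  0.8   0.34  1.72 -0.4   0.69 -2.51] F [ 3.  14.1 -5.1] M [ 3.33 -0.76  0.37] w 0.0264 ff 79.1
tool cm [0.12 0.22 0.24] rz 0.001
```

View pics/turned.png

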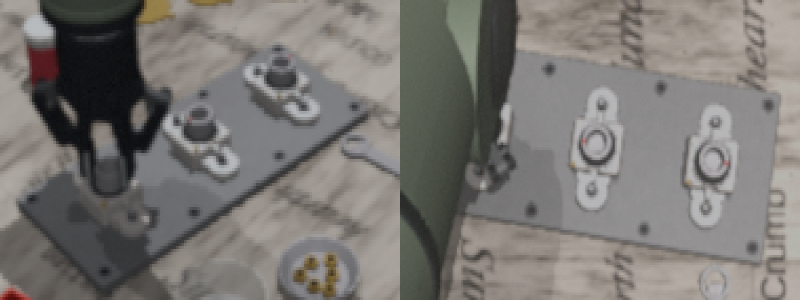

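{"api": "arm_command", "payload": {
  "deltas": [
    [[0, 0, 0], [0, 0, 0], 6],
    [[0, 0, 0], [0, 0, 0], 6],
    [[0, 0, 0], [0, 0, 0], 6],
    [[0, 0, -3], [0, 0, 0], 6],
    [[0, 0, 0], [0, 0, -0.14], 8.5],
    [[0, 0, 0], [0, 0, -0.14], 8.5],
    [[0, 0, 0], [0, 0, -0.14], 8.5],
    [[0, 0, 0], [0, 0, -0.14], 8.5],
    [[0, 0, 0], [0, 0, -0.14], 8.5],
    [[0, 0, 0], [0, 0, -0.14], 8.5],
    [[0, 0, 0], [0, 0, 0], 8.5],
    [[0, 0, 0], [0, 0, 0], 8.5]
  ],
  "newtons": 25
}}

```text
clock: 12.9
position: [0.6196, 0.1217, 0.2487]
tool_rot: [-3.141, 0.0, -0.141]
force: [-0.4, 0.1, 0.7]
grip_width: 0.085
finger_force: 0.0
```

```bash
python3 -c "
from h import *
to(.620,.1245,.190,-.134)"
```

```text
t=12.90 pos [0.6196 0.1217 0.2487] rpy [-3.141  0.    -0.141] q [-0.39  0.73  0.16  1.7  -0.16  0.72 -1.86] F [-0.4  0.1  0.7] M [-0.01  0.02 -0.  ] w 0.0850 ff 0.0
tool cm [-0.   -0.28  5.87] rz -0.007
```

{"api": "arm_command", "payload": {
  "deltas": [
    [[0, -0.25, 2.5], [0, 0, -0.007], 8.5],
    [[0, 0, 2.3], [0, 0, 0], 8.5],
    [[0, 0, 1.0], [0, 0, 0], 8.5],
    [[0, 0, 0], [0, 0, 0], 8.5],
    [[0, 0, 0], [0, 0, 0], 4.5],
    [[0, 0, 0], [0, 0, 0], 4.5],
    [[0, 0, 0], [0, 0, 0], 4.5],
    [[0, 0, 0], [0, 0, 0], 4.5]
  ],
  "newtons": 25
}}

```text
clock: 13.7
position: [0.6203, 0.1247, 0.1918]
tool_rot: [-3.141, -0.001, -0.13]
force: [-1.6, -0.2, 6.1]
grip_width: 0.0493
finger_force: 25.9
```

```bash
python3 -c "
from h import *
to(.620,.1245,.190,-.134)
S=bot.grab_frame('scene'); cv2.imwrite('pics/g1.png',cv2.resize(S['frame'][200:320,210:370],(800,600),interpolation=3)[...,::-1])"
```

```text
t=13.70 pos [0.6203 0.1247 0.1918] rpy [-3.141e+00 -1.000e-03 -1.300e-01] q [-0.38  0.82  0.14  1.71 -0.17  0.62 -1.85] F [-1.6 -0.2  6.1] M [-0.18  0.23 -0.07] w 0.0493 ff 25.9
tool cm [-0.02  0.02  0.18] rz 0.004
```

View pics/g1.png

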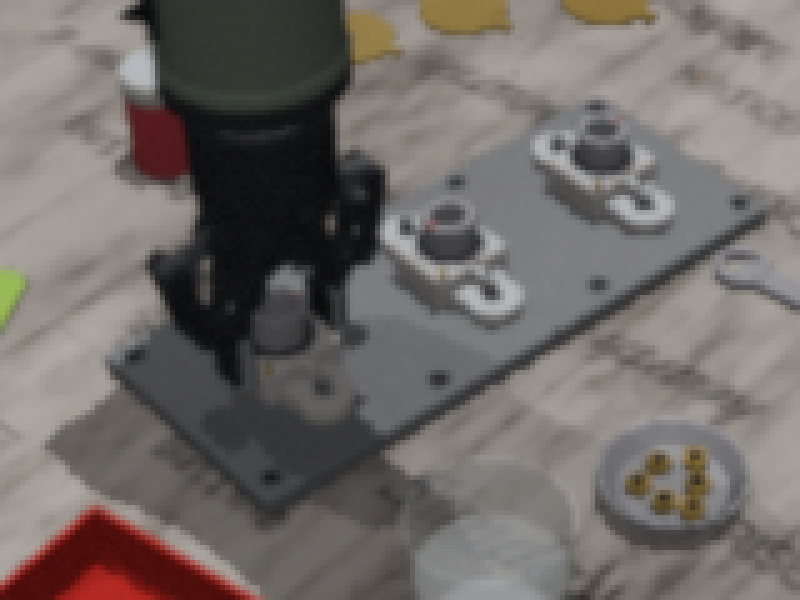

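The gripper straddles the left unit's block squarely, and the other two units are undisturbed. Before lifting, I'll back off and check the left ring's mark really turned.

{"api": "arm_command", "payload": {
  "deltas": [
    [[0, 0, 0], [0, 0, 0], 8.5],
    [[0, 0, 0], [0, 0, 0], 8.5],
    [[0, 0, -2], [0, 0, 0], 8.5],
    [[0, 0, -4], [0, 0, 0], 8.5],
    [[-2, 4, -2], [0, 0, 0], 8.5],
    [[-2, 4, 0], [0, 0, 0], 8.5],
    [[-2, 4, 0], [0, 0, 0], 8.5],
    [[-2, 4, 0], [0, 0, 0], 8.5]
  ]
}}

```text
clock: 14.55
position: [0.5188, -0.0248, 0.2711]
tool_rot: [-3.141, -0.001, -0.129]
force: [1.1, -0.5, 0.3]
grip_width: 0.0852
finger_force: 0.0
```

```bash
python3 -c "
from h import *
to(.6203,.1247,.190,-.134)
S=bot.grab_frame('scene');P=bot.grab_frame('top'); cv2.imwrite('pics/chk.png',np.hstack([cv2.resize(S['frame'][250:295,240:290],(400,360),interpolation=3),cv2.resize(P['frame'][170:220,240:290],(400,360),interpolation=3)])[...,::-1])"
```

```text
t=14.55 pos [ 0.5188 -0.0248  0.2711] rpy [-3.141e+00 -1.000e-03 -1.290e-01] q [-0.18  0.56  0.15  1.99 -0.14  0.6  -1.63] F [ 1.1 -0.5  0.3] M [-0.05 -0.04 -0.01] w 0.0852 ff 0.0
tool cm [  8.14 -16.13   8.11] rz 0.005
```

View pics/chk.png

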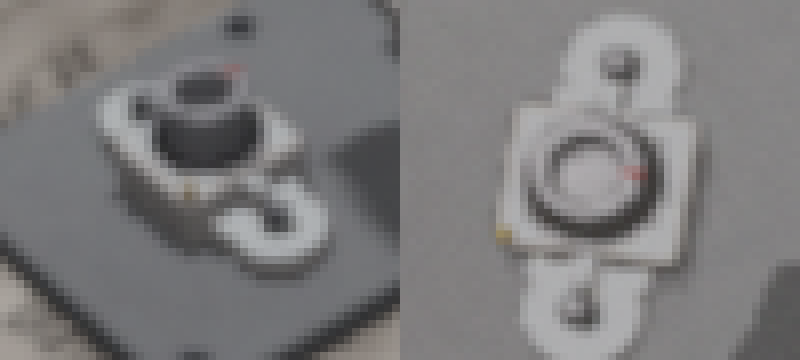

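The red mark on the left ring is now at the right (crop 635,172), where it was at the top before, so it turned. I'll return and lift this unit.

{"api": "arm_command", "payload": {
  "deltas": [
    [[2, -4, 0], [0, 0, 0], 8.5],
    [[2, -4, 0], [0, 0, 0], 8.5],
    [[2.1, -4.1, 0], [0, 0, 0], 8.5],
    [[2, -4, 0], [0, 0, 0], 8.5],
    [[0, 0, 3], [0, 0, 0], 8.5],
    [[0, 0, 3], [0, 0, 0], 8.5],
    [[0, 0, 1.6], [0, 0, 0.005], 8.5],
    [[0, 0, 0.5], [0, 0, 0], 8.5],
    [[0, 0, 0], [0, 0, 0], 8.5],
    [[0, 0, 0], [0, 0, 0], 4.5],
    [[0, 0, 0], [0, 0, 0], 4.5],
    [[0, 0, 0], [0, 0, 0], 4.5],
    [[0, 0, 0], [0, 0, 0], 4.5]
  ],
  "newtons": 25
}}

```text
clock: 15.95
position: [0.6214, 0.1256, 0.1909]
tool_rot: [-3.141, -0.001, -0.134]
force: [-1.0, -0.6, 7.9]
grip_width: 0.0498
finger_force: 25.4
```

```bash
python3 -c "
from h import *
to(.6203,.1247,.190,-.134)
P=bot.grab_frame('top');print([at_z(P,p,.035) for p in((267.6-.44,179.0-.43),(262.25-.44,213.3-.43))])"
```

```text
t=15.95 pos [0.6214 0.1256 0.1909] rpy [-3.141e+00 -1.000e-03 -1.340e-01] q [-0.39  0.82  0.14  1.71 -0.18  0.63 -1.85] F [-1.  -0.6  7.9] M [-0.14  0.3  -0.06] w 0.0498 ff 25.4
tool cm [-0.1   0.1   0.09] rz -0.0
[array([0.65708454, 0.11817214, 0.035     ]), array([0.58389881, 0.12827883, 0.035     ])]
```

{"api": "arm_command", "payload": {
  "deltas": [
    [[0, 0, 0], [0, 0, 0], 4.5],
    [[0, 0, 0], [0, 0, 0], 4.5],
    [[0, 0, -0.5], [0, 0, 0], 4.5],
    [[0, 0, -1], [0, 0, 0], 4.5],
    [[0, 0, -1.5], [0, 0, 0], 4.5],
    [[0, 0, -3], [0, 0, 0], 4.5],
    [[0, 0, -3], [0, 0, 0], 4.5],
    [[0, 0, 0], [0, 0, 0], 4.5]
  ],
  "newtons": 60
}}

```text
clock: 16.8
position: [0.6221, 0.1256, 0.2848]
tool_rot: [-3.139, -0.006, -0.135]
force: [0.7, 0.0, -1.6]
grip_width: 0.0486
finger_force: 63.1
```

```bash
python3 -c "
from h import *
to(.505,.332,.265,-0.0)"
```

```text
t=16.80 pos [0.6221 0.1256 0.2848] rpy [-3.139 -0.006 -0.135] q [-0.41  0.68  0.17  1.68 -0.16  0.78 -1.87] F [ 0.7  0.  -1.6] M [-0.03 -0.06 -0.04] w 0.0486 ff 63.1
tool cm [-14.38 -18.88   1.98] rz -0.135
```

{"api": "arm_command", "payload": {
  "deltas": [
    [[-2.4, -3.15, 0], [0, 0, 0], 4.5],
    [[-2.4, -3.15, 0], [0, 0, 0], 4.5],
    [[-2.4, -3.15, 0], [0, 0, 0], 4.5],
    [[-2.4, -3.15, 0], [0, 0, 0], 4.5],
    [[-2.4, -3.15, 0], [0, 0, 0], 4.5],
    [[-2.4, -3.15, 0], [0, 0, 0], 4.5],
    [[0, 0, 0], [0, 0, -0.1], 4.5],
    [[0, 0, 0], [0, 0, -0.1], 4.5],
    [[0, 0, 3], [0, 0, 0], 4.5],
    [[0, 0, 0], [0, 0, 0], 4.5]
  ]
}}

```text
clock: 17.8
position: [0.5027, 0.3316, 0.2475]
tool_rot: [3.139, 0.004, 0.066]
force: [-1.3, -0.7, -3.3]
grip_width: 0.0487
finger_force: 63.4
```

```bash
python3 -c "
from h import *
to(.505,.332,.185,0.06)
S=bot.grab_frame('scene'); cv2.imwrite('pics/tray.png',cv2.resize(S['frame'][260:400,150:330],(720,560),interpolation=3)[...,::-1])"
```

```text
t=17.80 pos [0.5027 0.3316 0.2475] rpy [3.139 0.004 0.066] q [-0.77  0.69  0.12  1.78 -0.13  0.68 -2.08] F [-1.3 -0.7 -3.3] M [-0.09  0.1   0.01] w 0.0487 ff 63.4
tool cm [ 0.23 -0.02  6.25] rz 0.006
```

View pics/tray.png

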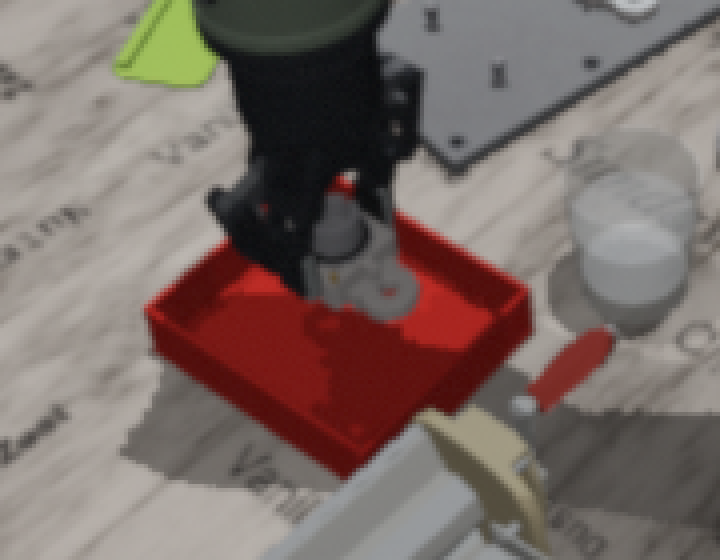

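The unit hangs above the tray, and the emptied studs show at about (431,20) and (499,75). Lower it and release.

{"api": "arm_command", "payload": {
  "deltas": [
    [[0, 0, 2.5], [0, 0, 0], 4.5],
    [[0, 0, 2.2], [0, 0, 0], 4.5],
    [[0, 0, 1], [0, 0, 0], 4.5],
    [[0, 0, 0.5], [0, 0, 0], 4.5],
    [[0, 0, 0], [0, 0, 0], 4.5],
    [[0, 0, 0], [0, 0, 0], 6.2],
    [[0, 0, 0], [0, 0, 0], 6.2],
    [[0, 0, 0], [0, 0, 0], 6.2],
    [[0, 0, -2], [0, 0, 0], 6.2],
    [[0, 0, -4], [0, 0, 0], 6.2],
    [[0, 0, -4], [0, 0, 0], 8.5]
  ],
  "newtons": 25
}}

```text
clock: 18.95
position: [0.5035, 0.332, 0.2889]
tool_rot: [3.141, 0.001, 0.066]
force: [0.3, -0.2, 0.0]
grip_width: 0.0744
finger_force: 0.0
```

```bash
python3 -c "
from h import *
S=bot.grab_frame('scene');P=bot.grab_frame('top')
cv2.imwrite('pics/rel.png',np.hstack([cv2.resize(S['frame'][225:400,180:355],(400,400),interpolation=3),cv2.resize(P['frame'][235:295,460:520],(400,400),interpolation=3)])[...,::-1])
to(.485,-.360,.29,.21)"
```

```text
t=19.05 pos [0.5048 0.3327 0.2931] rpy [-3.137 -0.006  0.065] q [-0.78  0.63  0.14  1.76 -0.12  0.75 -2.08] F [-0.1  0.2 -0.9] M [ 0.03 -0.02 -0.01] w 0.0852 ff 0.0
tool cm [-6.5  68.99  0.31] rz -0.145
```

View pics/rel.png

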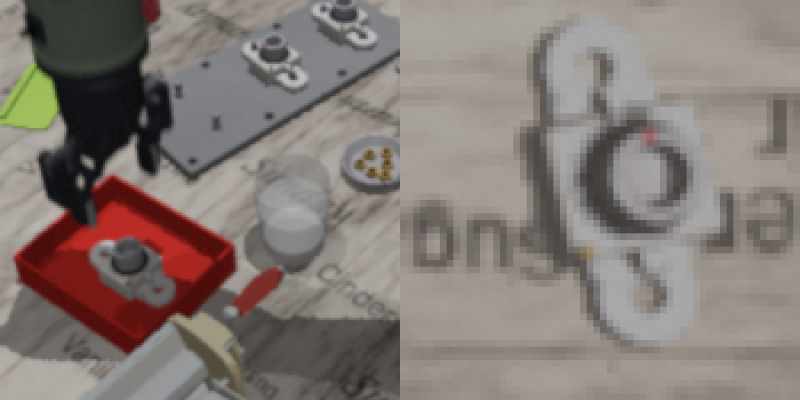

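The old unit lies flat in the tray, clear of the walls, and the glass and dish are untouched. The new unit's yaw is about 0.19, centred at about crop (625,180). I'll travel to it.

{"api": "arm_command", "payload": {
  "deltas": [
    [[-0.4, 4.3, 0], [0, 0, 0], 8.5],
    [[-0.4, 4.3, 0], [0, 0, 0], 8.5],
    [[-0.4, 4.3, 0], [0, 0, 0], 8.5],
    [[-0.4, 4.3, 0], [0, 0, 0], 8.5],
    [[-0.4, 4.3, 0], [0, 0, 0], 8.5],
    [[-0.4, 4.3, 0], [0, 0, 0], 8.5],
    [[-0.4, 4.3, 0], [0, 0, 0], 8.5],
    [[-0.4, 4.3, 0], [0, 0, 0], 8.5],
    [[-0.4, 4.3, 0], [0, 0, 0], 8.5],
    [[-0.4, 4.3, 0], [0, 0, 0], 8.5],
    [[-0.4, 4.3, 0], [0, 0, 0], 8.5],
    [[-0.4, 4.3, 0], [0, 0, 0], 8.5],
    [[-0.4, 4.3, 0], [0, 0, 0], 8.5],
    [[-0.4, 4.3, 0], [0, 0, 0], 8.5],
    [[-0.4, 4.3, 0], [0, 0, 0], 8.5],
    [[-0.4, 4.3, 0], [0, 0, 0], 8.5]
  ]
}}

```text
clock: 20.65
position: [0.4846, -0.3604, 0.288]
tool_rot: [3.141, -0.0, 0.066]
force: [1.2, 1.9, 0.4]
grip_width: 0.085
finger_force: 0.0
```

{"api": "arm_command", "payload": {
  "deltas": [
    [[0, 0, 0], [0, 0, -0.141], 6],
    [[0, 0, 0], [0, 0, -0.141], 6],
    [[0, 0, 0], [0, 0, -0.141], 6],
    [[0, 0, 0], [0, 0, -0.141], 6],
    [[0, 0, 0], [0, 0, -0.141], 6],
    [[0, 0, 0], [0, 0, -0.141], 6],
    [[0, 0, 0], [0, 0, -0.141], 6],
    [[0, 0, 0], [0, 0, -0.141], 6],
    [[0, 0, 0], [0, 0, -0.141], 6],
    [[0, 0, 0], [0, 0, -0.141], 6],
    [[0, 0, 0], [0, 0, -0.141], 6],
    [[0, 0, 0], [0, 0, -0.141], 6],
    [[0, 0, 0], [0, 0, 0], 6]
  ]
}}

```text
clock: 21.95
position: [0.4848, -0.3588, 0.2878]
tool_rot: [3.141, -0.0, 1.76]
force: [0.2, 0.4, 0.1]
grip_width: 0.0594
finger_force: 0.0
```

```bash
python3 -c "
from h import *
to(.485,-.360,.202,1.76)"
```

```text
t=21.95 pos [ 0.4848 -0.3588  0.2878] rpy [ 3.141 -0.     1.76 ] q [ 0.78  0.65 -0.34  1.74  0.29  0.8   0.48] F [0.2 0.4 0.1] M [-0.06  0.04  0.04] w 0.0594 ff 0.0
tool cm [-0.12 -0.    8.58] rz -0.0
```

{"api": "arm_command", "payload": {
  "deltas": [
    [[-0.1, 0, 4], [0, 0, 0], 6],
    [[0, 0, 3], [0, 0, 0], 6],
    [[0, 0, 1.5], [0, 0, 0], 6],
    [[0, 0, 0], [0, 0, 0], 2.6],
    [[0, 0, 0], [0, 0, 0], 2.6],
    [[0, 0, 0], [0, 0, 0], 2.6],
    [[0, 0, 0], [0, 0, 0], 2.6],
    [[0, 0, 0], [0, 0, 0], 2.6]
  ],
  "newtons": 20
}}

```text
clock: 22.75
position: [0.4855, -0.3598, 0.2039]
tool_rot: [3.14, 0.001, 1.757]
force: [-0.6, 1.1, 8.5]
grip_width: 0.0281
finger_force: 22.9
```

```bash
python3 -c "
from h import *
to(.485,-.360,.202,1.76)"
```

```text
t=22.75 pos [ 0.4855 -0.3598  0.2039] rpy [3.140e+00 1.000e-03 1.757e+00] q [ 0.74  0.77 -0.3   1.77  0.34  0.65  0.43] F [-0.6  1.1  8.5] M [ 0.13  0.24 -0.07] w 0.0281 ff 22.9
tool cm [-0.01 -0.05  0.19] rz -0.003
```

{"api": "arm_command", "payload": {
  "deltas": [
    [[0, 0, 0], [0, 0, 0], 6],
    [[0, 0, 0], [0, 0, 0], 6],
    [[0, 0, 0], [0, 0, 0], 6],
    [[0, 0, 0], [0, 0, 0.143], 6],
    [[0, 0, 0], [0, 0, 0.143], 6],
    [[0, 0, 0], [0, 0, 0.143], 6],
    [[0, 0, 0], [0, 0, 0.143], 6],
    [[0, 0, 0], [0, 0, 0.143], 6],
    [[0, 0, 0], [0, 0, 0.143], 6],
    [[0, 0, 0], [0, 0, 0.143], 6],
    [[0, 0, 0], [0, 0, 0.143], 6],
    [[0, 0, 0], [0, 0, 0.143], 6],
    [[0, 0, 0], [0, 0, 0.143], 8.5],
    [[0, 0, 0], [0, 0, 0.141], 8.5],
    [[0, 0, 0], [0, 0, 0], 8.5],
    [[0, 0, 0], [0, 0, 0], 8.5]
  ]
}}

```text
clock: 24.35
position: [0.4853, -0.3594, 0.2026]
tool_rot: [-3.142, 0.0, 0.191]
force: [-0.4, -0.7, 0.0]
grip_width: 0.0853
finger_force: 0.0
```

```bash
python3 -c "
from h import *
to(.485,-.360,.177,.19)"
```

```text
t=24.35 pos [ 0.4853 -0.3594  0.2026] rpy [-3.142  0.     0.191] q [ 0.47  0.76  0.1   1.79 -0.13  0.59 -0.73] F [-0.4 -0.7  0. ] M [-0.03 -0.03  0.04] w 0.0853 ff 0.0
tool cm [-0.04  0.06  2.56] rz 0.001
```

{"api": "arm_command", "payload": {
  "deltas": [
    [[0, 0, 1.5], [0, 0, 0], 8.5],
    [[0, 0, 1.0], [0, 0, 0], 8.5],
    [[0, 0, 0], [0, 0, 0], 8.5],
    [[0, 0, 0], [0, 0, 0], 4.5],
    [[0, 0, 0], [0, 0, 0], 4.5],
    [[0, 0, 0], [0, 0, 0], 4.5],
    [[0, 0, 0], [0, 0, 0], 4.5],
    [[0, 0, 0], [0, 0, 0], 4.5]
  ],
  "newtons": 25
}}

```text
clock: 25.15
position: [0.4853, -0.3597, 0.1782]
tool_rot: [3.141, -0.001, 0.187]
force: [-1.0, -0.4, 6.1]
grip_width: 0.0494
finger_force: 26.9
```

```bash
python3 -c "
from h import *
to(.485,-.360,.177,.19)"
```

```text
t=25.15 pos [ 0.4853 -0.3597  0.1782] rpy [ 3.141e+00 -1.000e-03  1.870e-01] q [ 0.47  0.8   0.1   1.79 -0.13  0.55 -0.73] F [-1.  -0.4  6.1] M [0.08 0.2  0.02] w 0.0494 ff 26.9
tool cm [-0.03  0.02  0.12] rz -0.003
```

{"api": "arm_command", "payload": {
  "deltas": [
    [[0, 0, 0], [0, 0, 0], 4.5],
    [[0, 0, 0], [0, 0, 0], 4.5],
    [[0, 0, -1], [0, 0, 0], 4.5],
    [[0, 0, -3], [0, 0, 0], 4.5],
    [[0, 0, -3], [0, 0, 0], 4.5],
    [[0, 0, -3], [0, 0, 0], 4.5],
    [[0, 0, -1], [0, 0, 0.11], 4.5],
    [[0, 0, 0], [0, 0, 0.11], 4.5],
    [[0, 0, 0], [0, 0, 0.105], 4.5],
    [[0, 0, 0], [0, 0, 0], 4.5]
  ],
  "newtons": 60
}}

```text
clock: 26.15
position: [0.4852, -0.3593, 0.2882]
tool_rot: [3.141, -0.0, -0.14]
force: [0.6, -0.6, -1.8]
grip_width: 0.0484
finger_force: 63.4
```

```bash
python3 -c "
from h import *
to(.6205,.124,.285,-.134)"
```

```text
t=26.15 pos [ 0.4852 -0.3593  0.2882] rpy [ 3.141 -0.    -0.14 ] q [ 0.39  0.64  0.22  1.76 -0.19  0.76 -1.  ] F [ 0.6 -0.6 -1.8] M [-0.02  0.02  0.01] w 0.0484 ff 63.4
tool cm [  6.66 -49.74   0.32] rz -0.006
```

{"api": "arm_command", "payload": {
  "deltas": [
    [[0.55, -4.15, 0], [0, 0, 0], 4.5],
    [[0.55, -4.15, 0], [0, 0, 0], 4.5],
    [[0.55, -4.15, 0], [0, 0, 0], 4.5],
    [[0.55, -4.15, 0], [0, 0, 0], 4.5],
    [[0.55, -4.15, 0], [0, 0, 0], 4.5],
    [[0.55, -4.15, 0], [0, 0, 0], 4.5],
    [[0.55, -4.15, 0], [0, 0, 0], 4.5],
    [[0.55, -4.15, 0], [0, 0, 0], 4.5],
    [[0.55, -4.15, 0], [0, 0, 0], 4.5],
    [[0.55, -4.15, 0], [0, 0, 0], 4.5],
    [[0.55, -4.15, 0], [0, 0, 0], 4.5],
    [[0.55, -4.15, 0], [0, 0, -0.006], 4.5],
    [[0, 0, 2], [0, 0, 0], 4.5],
    [[0, 0, 2], [0, 0, 0], 4.5],
    [[0, 0, 0], [0, 0, 0], 4.5],
    [[0, 0, 0], [0, 0, 0], 4.5]
  ]
}}

```text
clock: 27.75
position: [0.6192, 0.1243, 0.2481]
tool_rot: [3.141, 0.0, -0.131]
force: [0.6, -0.2, -1.4]
grip_width: 0.0485
finger_force: 63.3
```

```bash
python3 -c "
from h import *
for i in range(3): to(.6204,.1242,.192,-.134); bot.grab_frame('top')
S=bot.grab_frame('scene'); cv2.imwrite('pics/pre.png',cv2.resize(S['frame'][235:315,225:325],(750,600),interpolation=3)[...,::-1])"
```

```text
t=27.75 pos [0.6192 0.1243 0.2481] rpy [ 3.141  0.    -0.131] q [-0.45  0.74  0.23  1.7  -0.24  0.73 -1.79] F [ 0.6 -0.2 -1.4] M [ 0.03 -0.02 -0.01] w 0.0485 ff 63.3
tool cm [ 0.12 -0.    5.61] rz 0.003
t=27.80 pos [0.6194 0.1243 0.2486] rpy [-3.141e+00 -1.000e-03 -1.310e-01] q [-0.45  0.74  0.23  1.7  -0.24  0.73 -1.79] F [ 1.3  0.2 -2.4] M [-0.13 -0.02  0.03] w 0.0490 ff 63.3
tool cm [ 0.1  -0.    5.66] rz 0.003
t=27.85 pos [0.6195 0.1243 0.2489] rpy [-3.141e+00 -1.000e-03 -1.320e-01] q [-0.45  0.74  0.23  1.7  -0.24  0.73 -1.8 ] F [-0.2  0.5 -1.8] M [-0.04 -0.03 -0.01] w 0.0483 ff 63.3
tool cm [ 0.09 -0.01  5.69] rz 0.002
```

View pics/pre.png

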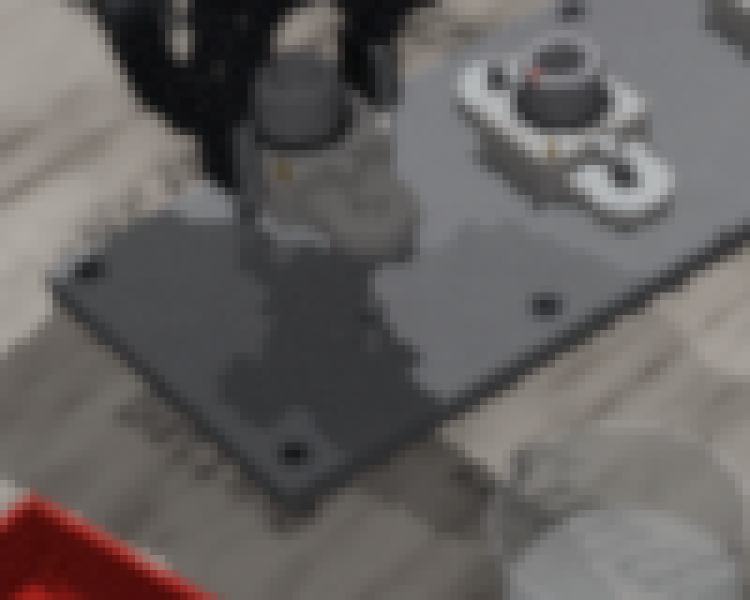

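The new unit is held level over the empty pair of studs. Descend gently and watch the force.

{"api": "arm_command", "payload": {
  "deltas": [
    [[0.1, 0, 1.5], [0, 0, 0], 4.5],
    [[0, 0, 1.3], [0, 0, 0], 4.5],
    [[0, 0, 0.4], [0, 0, 0], 4.5],
    [[0, 0, 0.2], [0, 0, 0], 4.5],
    [[0, 0, 0.2], [0, 0, 0], 4.5],
    [[0, 0, 0.1], [0, 0, 0], 4.5],
    [[0, 0, 0], [0, 0, 0], 4.5]
  ]
}}

```text
clock: 28.65
position: [0.6202, 0.1245, 0.2109]
tool_rot: [-3.141, -0.0, -0.132]
force: [0.4, 0.1, -1.9]
grip_width: 0.0487
finger_force: 63.4
```

```bash
python3 -c "
from h import *
to(.6204,.1242,.192,-.134)"
```

```text
t=28.65 pos [0.6202 0.1245 0.2109] rpy [-3.141 -0.    -0.132] q [-0.43  0.79  0.22  1.71 -0.25  0.66 -1.79] F [ 0.4  0.1 -1.9] M [-0.   -0.03 -0.01] w 0.0487 ff 63.4
tool cm [0.02 0.03 1.89] rz 0.002
```

Below stud-tip height with no contact; continue.

{"api": "arm_command", "payload": {
  "deltas": [
    [[0, 0, 0.2], [0, 0, 0], 4.5],
    [[0, 0, 0.2], [0, 0, 0], 4.5],
    [[0, 0, 0.2], [0, 0, 0], 4.5],
    [[0, 0, 0], [0, 0, 0], 4.5]
  ]
}}

```text
clock: 29.05
position: [0.6204, 0.1247, 0.2047]
tool_rot: [-3.141, -0.001, -0.132]
force: [4.3, 3.1, -2.4]
grip_width: 0.0486
finger_force: 63.4
```

{"api": "arm_command", "payload": {
  "deltas": [
    [[0, 0, 0.3], [0, 0, 0], 4.5],
    [[0, 0, 0.3], [0, 0, 0], 4.5],
    [[0, 0, 0.2], [0, 0, 0], 4.5],
    [[0, 0, 0.2], [0, 0, 0], 4.5],
    [[0, 0, 0], [0, 0, 0], 4.5]
  ]
}}

```text
clock: 29.55
position: [0.6205, 0.1248, 0.1946]
tool_rot: [-3.141, -0.001, -0.132]
force: [5.2, 4.1, -1.4]
grip_width: 0.0486
finger_force: 63.5
```

```bash
python3 -c "
from h import *
to(.6204,.1242,.192,-.134)"
```

```text
t=29.55 pos [0.6205 0.1248 0.1946] rpy [-3.141e+00 -1.000e-03 -1.320e-01] q [-0.43  0.82  0.21  1.71 -0.26  0.63 -1.78] F [ 5.2  4.1 -1.4] M [ 0.85 -1.11 -0.18] w 0.0486 ff 63.5
tool cm [-0.    0.06  0.26] rz 0.002
```

{"api": "arm_command", "payload": {
  "deltas": [
    [[0.06, -0.05, 0.1], [0, 0, 0], 4.5],
    [[0, 0, 0.1], [0, 0, 0], 4.5],
    [[0, 0, 0.05], [0, 0, 0], 4.5],
    [[0, 0, 0], [0, 0, 0], 4.5]
  ]
}}

```text
clock: 29.95
position: [0.6208, 0.1249, 0.1924]
tool_rot: [-3.141, 0.0, -0.132]
force: [0.4, 2.1, 6.4]
grip_width: 0.0486
finger_force: 64.4
```

{"api": "arm_command", "payload": {
  "deltas": [
    [[0, 0, 0.05], [0, 0, 0], 4.5],
    [[0, 0, 0], [0, 0, 0], 4.5]
  ]
}}

```text
clock: 30.15
position: [0.6208, 0.1249, 0.1924]
tool_rot: [-3.141, 0.0, -0.132]
force: [-3.9, 1.6, 15.7]
grip_width: 0.0485
finger_force: 65.4
```

Contact came at the expected seated height, 0.1924 m. Release, back off and look.

{"api": "arm_command", "payload": {
  "deltas": [
    [[0, 0, -0.1], [0, 0, 0], 8.5],
    [[0, 0, 0], [0, 0, 0], 8.5],
    [[0, 0, 0], [0, 0, 0], 8.5],
    [[0, 0, 0], [0, 0, 0], 8.5],
    [[0, 0, -2], [0, 0, 0], 8.5],
    [[0, 0, -4], [0, 0, 0], 8.5],
    [[0, 0, -3], [0, 0, 0], 8.5],
    [[-2, 4, 0], [0, 0, 0], 8.5],
    [[-2, 4, 0], [0, 0, 0], 8.5],
    [[-2, 4, 0], [0, 0, 0], 8.5],
    [[-2, 4, 0], [0, 0, 0], 8.5],
    [[-2, 4, 0], [0, 0, 0], 8.5],
    [[0, 0, 0], [0, 0, 0], 8.5],
    [[0, 0, 0], [0, 0, 0], 8.5]
  ]
}}

```text
clock: 31.55
position: [0.4951, -0.0609, 0.2829]
tool_rot: [-3.141, -0.0, -0.134]
force: [1.3, 0.9, 0.2]
grip_width: 0.0848
finger_force: 0.0
```

```bash
python3 -c "
from h import *
S=bot.grab_frame('scene');P=bot.grab_frame('top'); cv2.imwrite('pics/end.png',np.hstack([cv2.resize(S['frame'][205:385,185:365],(400,400),interpolation=3),cv2.resize(P['frame'][155:235,225:305],(400,400),interpolation=3)])[...,::-1])
to(.5,0,.3)"
```

```text
t=31.65 pos [ 0.4958 -0.0595  0.2827] rpy [-3.141 -0.    -0.131] q [-0.17  0.52  0.23  2.04 -0.21  0.6  -1.5 ] F [ 0.8  0.5 -0.3] M [ 0.04 -0.03  0.06] w 0.0847 ff 0.0
tool cm [-0.37 -5.95 -1.73] rz None
```

View pics/end.png

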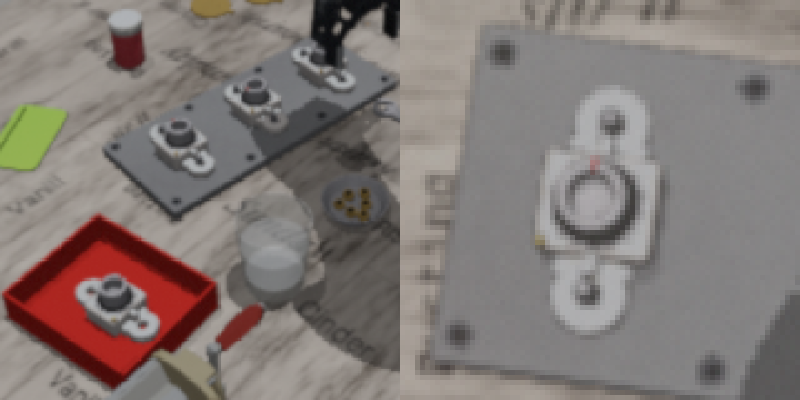

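The new unit sits flat with both stud tips showing in its holes, at crop (612,122) and (588,292). The old unit is flat in the tray, and the other two units and the glass and dish are in place.

```bash
python3 -c "
from workcell import bot
print(bot.job_done())"
```

```text
the job is handed in; nothing more can be done
None
```

I turned all three rings. The left (+y) unit dragged at about 0.4 N m, so it is now in the red tray, and the new unit is seated home on its studs (contact at the expected height, at most about 16 N). The job is handed in at about 32 s.

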